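# Stand up the fallen sample bottle and hold it in the meter's light slot

### The job

The flat-sided sample bottle has toppled over on the bench: stand it upright on the bench and let go of it, so that it stands by itself. Then take it by its T-shaped stopper, pass it foot first down through the slot in the top of the optical meter until about 60 mm of it is inside, and finish while still holding it there, still and upright; the well below is deeper than that, so nothing but the gripper may carry it. Leave the tube rack, the round bottle and the jar where they are.

Things in the scene. Friction and masses are not known exactly. Their poses are not given: they have to be found in the camera images.
- bottle: Flat amber bottle, 160 g, black T-shaped stopper. Origin: centre of the foot's underside; x axis from foot to stopper, y across the width, z the thickness. Body 46 (y) by 30 mm (z), x 0 to 85 mm, edges rounded 3 mm. Starts lying on a broad face (y level, origin 15 mm over the bench), stopper roughly towards the robot. Upright: x axis up, origin at bench height. Either way round fits the slot.
- tbar (a point): Centre of the stopper's cross bar, 112 mm from the foot along the bottle's x axis; axes as the bottle's. The bar lies along y: 14 mm thick, 38 mm long, with ball-shaped ends. Pinched lightly by its two ends, the bottle swings about the bar and hangs foot down. Below the bar a 12 mm round stem, x = 91 to 105 mm, then a collar 26 by 22 mm, x = 85 to 91 mm.
- meter: Fixed optical meter: white tower with grey top, 110 (x) by 150 (y) by 130 mm high, centred on the origin; on its -x side (roughly facing the robot) a keypad panel 40 mm high reaching to x = -135 mm. Origin: on the bench under the slot's centre, z up. It stands to the robot's left or right, the bottle on the other side.
- slot (a point): Centre of the slot's mouth in the meter's flat top, 130 mm above the bench; axes as the meter's. Rectangular opening 48 mm along y by 32 mm along x (2 mm more than the bottle), edges bevelled 2 mm, through a 12 mm thick top. The well beneath is wider (90 by 66 mm), its floor 115 mm below the mouth: a bottle let go there sinks too deep.
- rack: Green test tube rack with some tubes, 70 by 160 mm, 103 mm high over the tubes, loose, at the far side of the work. Origin: centre of its underside. Leave alone.
- flask: Clear round bottle with a blue cap, 60 mm in diameter, 140 mm high, standing loose at the far side. Origin: centre of its underside. Leave alone.
- jar: Low amber jar with a white lid, 44 mm in diameter, 45 mm high, loose, between bottle and meter, farther from the robot. Origin: centre of its underside. Leave alone.
Not all that is in view belongs to the job. What is shaped like the bottle but purple is not meant.

How it is judged:
By the outcome, as a careful person would: the job done as asked, in the order asked, and still so for the second after the job is handed in, while the arm keeps its last pose, push and grip.
It also fails if it takes over 66 s, if anything falls off the work surface, if the arm or the gripper's body presses on something with over 40 N, if the wrist force passes 120 N, or if a joint passes its speed limit or range.

### The arm

A 7-joint arm with a two-finger parallel gripper is mounted at the origin on the work surface. World frame = base frame: x ahead of the robot, y to its left, z up, the work surface at z = 0. Lengths are in m, angles in rad, forces in N, time in s.
With the tool pointing down it reaches from about 0.35 to 0.9 m from the base axis. Payload 19.9 kg.
Tool frame: the origin (TCP) lies on the centre line of the jaws, within the pads' length; the fingertips stand 11 mm ahead of it and the grasp point (between the pads) lies 8 mm behind it (tcp_to_tips is the distance from the TCP to the fingertips, in m); z points along the fingers, x is the direction in which the jaws open and shut, and the axes are right-handed (so a half turn about z gives the same grasp; the last joint's range is limited). The gripper opens to 94 mm and grips with 3 to 60 N. Pads are 16 mm wide; open, the fingers measure 119 mm over their backs; the gripper's body (75 mm by 177 mm) begins 78 mm behind the grasp point.
Start: joints at [-1.234, 0.417, -0.01, 1.614, 0.005, 1.111, -0.053], TCP at [0.231, 0.581, 0.216] pointing down, gripper open.
Joint ranges: [-2.81, 2.81], [-0.39, 2.02], [-1.27, 1.25], [0.06, 2.57], [-1.19, 4.33], [0.19, 2], [-2.82, 2.82]. Speed limits (rad/s): [1.89, 1.89, 2.39, 2.39, 3.01, 3.01, 3.01].

### API

Orientations are given as a rotation vector (axis times angle).
In Python, from plant import * gives the robot as it stands. Calls block until the motion is done:
- reach(position, orientation): joint-space move of the TCP to a pose.
- move_linear(position, ori=None, feed=0.15, contact_N=None): straight line of the TCP; ori=None keeps the orientation; feed is the mean speed in m/s. With contact_N (N) it stops when the force on the tool has changed by that much, and returns True; else False.
- movej(angles): joint-space move.
- command_gripper(opening, squeeze=None): opening from 0.0 (shut) to 1.0 (fully open); squeeze is the grip in N (None keeps the last); returns when the fingers have stopped.
- hold(seconds).
- inverse_kinematics(position, orientation): joint angles nearest the present ones, or None.
- grab_frame(name): name is "scene" or "top" or "wrist"; returns a dict with "frame" (384x512x3 uint8, blue, green, red), "depth" (384x512 float32, m along the optical axis (not along the pixel's ray), 0 where there is no reading), "fx", "fy", "cx", "cy" (pixels), "rvec" (rotation vector, rad) and "tvec" (3), from world to camera coordinates, as OpenCV has them. Camera axes: x right, y down, z forward; pixel columns grow to the right and rows downward; lengths in m; the calibration is good to about 2 mm. A picture is of the moment at which its call begins.
A pose or a line that the arm cannot do raises IKError and nothing moves.
- job_done(): hands the job in, once; it reports no verdict.
Readings, each from a call of its own:
- read_time(): time.
- read_q(): joint angles.
- read_qd(): joint speeds.
- read_effort(): joint torques, N m.
- read_ee_pos(): TCP position.
- read_orientation(): TCP orientation.
- read_wrist_force(): force on the tool from outside, world axes, zero at the start.
- read_wrist_torque(): the same for the moment, N m.
- read_finger_gap(): opening from 0.0 (shut) to 1.0 (fully open).
Only numpy, scipy, OpenCV 4.12 (cv2) and the standard library are available. Lean on these libraries where they do the work, as an engineer would, in place of code of your own. Each camera call takes 0.05 s, during which the arm holds its last target.

## Working session

There is one attempt and no reset: what is moved stays moved. The work goes in short steps, each a Python script; the robot and the scene stay as the last script left them, time stands still between calls to the robot, and variables do not carry over. Pictures are saved under pics/ and viewed, and the job is handed in when it is done.

```bash
ls; mkdir -p pics
python3 - <<'E'
from plant import *
import cv2,numpy as np,pickle
print(read_time(),read_ee_pos(),read_orientation(),read_finger_gap())
for n in ["scene","top","wrist"]:
    f=grab_frame(n); cv2.imwrite(f"pics/{n}0.png",f["frame"]); pickle.dump(f,open(f"{n}0.pkl","wb"))
    R=cv2.Rodrigues(np.array(f["rvec"]))[0]; print(n,f["fx"],-R.T@np.array(f["tvec"]).ravel(),R[2])
E
```

```text
pics
0.0 [0.23095545 0.58038237 0.21583645] [ 2.59930891e+00  1.76316893e+00 -1.50054082e-03] 1.0000408599553194
scene 366.43635156690385 [0.96809724 0.48325585 0.60367203] [-0.4502633  -0.65790885 -0.60367119]
top 365.8026814289519 [ 0.38385849 -0.03780189  1.05718484] [ 0.23430168 -0.01053416 -0.97210686]
wrist 320.1354748459699 [0.16243402 0.60794792 0.38336515] [ 0.23231758 -0.09434097 -0.96805388]
```

View pics/scene0.png

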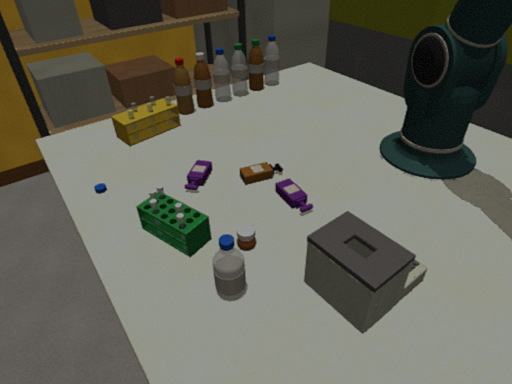

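View pics/top0.png

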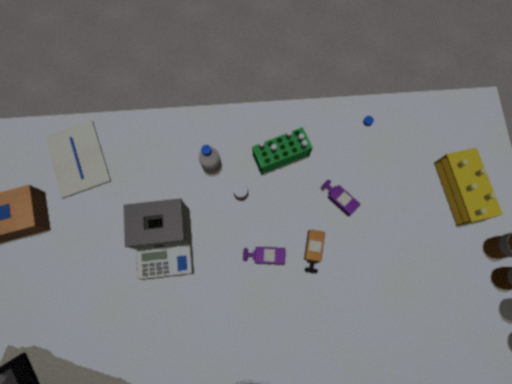

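View pics/wrist0.png

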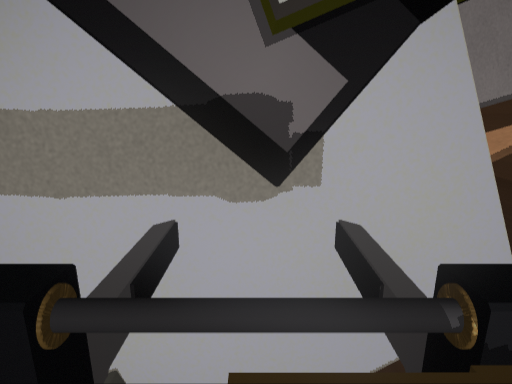

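```bash
cat > h.py <<'E'
import cv2,numpy as np,pickle
from scipy.spatial.transform import Rotation as Ro
def cloud(f):
    d=f["depth"].astype(float); v,u=np.mgrid[:d.shape[0],:d.shape[1]]
    P=np.stack([(u-f["cx"])/f["fx"]*d,(v-f["cy"])/f["fy"]*d,d],-1)
    R=cv2.Rodrigues(np.array(f["rvec"],float))[0]
    W=(P-np.array(f["tvec"]).ravel())@R; W[d<=0]=np.nan
    return W
def proj(f,p):
    return cv2.projectPoints(np.array(p,float).reshape(-1,3),np.array(f["rvec"],float),np.array(f["tvec"],float),np.array([[f["fx"],0,f["cx"]],[0,f["fy"],f["cy"]],[0,0,1.]]),None)[0].reshape(-1,2)
E
python3 - <<'E'
from h import *
f=pickle.load(open("top0.pkl","rb")); W=cloud(f)
s=pickle.load(open("scene0.pkl","rb")); WS=cloud(s)
a=cv2.resize(f["frame"][215:290,230:350],None,fx=5,fy=5,interpolation=cv2.INTER_CUBIC)
b=cv2.resize(s["frame"][140:220,180:320],None,fx=5,fy=5,interpolation=cv2.INTER_CUBIC)
cv2.imwrite("pics/c_top.png",a);cv2.imwrite("pics/c_sc.png",b)
print("bench z",np.nanmedian(W[300:330,200:300,2]),np.nanmedian(WS[100:150,250:350,2]))
for nm,F,w,box in (("top",f,W,(220,280,295,335)),("scene",s,WS,(155,190,235,290))):
    r0,r1,c0,c1=box; im=F["frame"][r0:r1,c0:c1]; w=w[r0:r1,c0:c1]
    hsv=cv2.cvtColor(im,cv2.COLOR_BGR2HSV)
    m=(w[...,2]>0.012)&(w[...,2]<.06)
    p=w[m]; print(nm,len(p),p.min(0),p.max(0))
    am=m&(im[...,2]>im[...,0].astype(int)+25)
    bl=m&(im.max(-1)<50)
    for n,k in(("amb",am),("blk",bl)):
        print(n,k.sum(),np.median(w[k],0), cv2.minAreaRect(w[k][:,:2].astype(np.float32)*1000) if k.sum()>5 else'')
# meter
for nm,w in(("top",W),("scene",WS)):
    m=(w[...,2]>0.12)&(w[...,2]<.145)&(w[...,0]>.2)&(w[...,0]<.75)&(w[...,1]>.1)&(w[...,1]<.5)
    m2=cv2.connectedComponentsWithStats(m.astype(np.uint8))
    for i in range(1,m2[0]):
        if m2[2][i,4]>300: 
            p=w[m2[1]==i]; print(nm,m2[2][i],np.median(p[:,2]),cv2.minAreaRect(p[:,:2].astype(np.float32)*1000))
E
```

```text
bench z -0.0007927682253783815 0.0016745853758531118
top 620 [ 0.40576927 -0.23989284  0.013153  ] [ 0.52540915 -0.17396374  0.03461282]
amb 372 [ 0.48360048 -0.20785782  0.02864602] ((481.5177307128906, -208.92425537109375), (45.6817512512207, 84.79459381103516), 76.16067504882812)
blk 66 [ 0.42011664 -0.19510377  0.02036604] ((424.27703857421875, -194.06671142578125), (28.20335578918457, 30.10661506652832), 85.77111053466797)
scene 655 [ 0.41005091 -0.2410431   0.01200666] [ 0.53098775 -0.08112929  0.03439062]
amb 387 [ 0.49509095 -0.19636521  0.02993717] ((485.572998046875, -209.81689453125), (51.668827056884766, 84.17903900146484), 77.24014282226562)
blk 173 [ 0.47582417 -0.18790529  0.02011935] ((483.2015380859375, -162.43820190429688), (120.3125228881836, 113.86717987060547), 74.99364471435547)
top [ 123  199   61   49 2304] 0.1287420251482141 ((559.8869018554688, 217.08364868164062), (111.41261291503906, 151.1353759765625), 2.575234889984131)
scene [ 307  211  109   82 4189] 0.13096026679165604 ((563.3289184570312, 215.19552612304688), (112.65284729003906, 152.09661865234375), 2.473255157470703)
```

View pics/c_top.png

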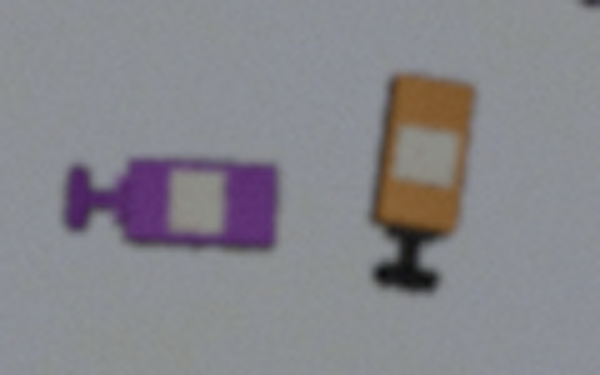

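View pics/c_sc.png

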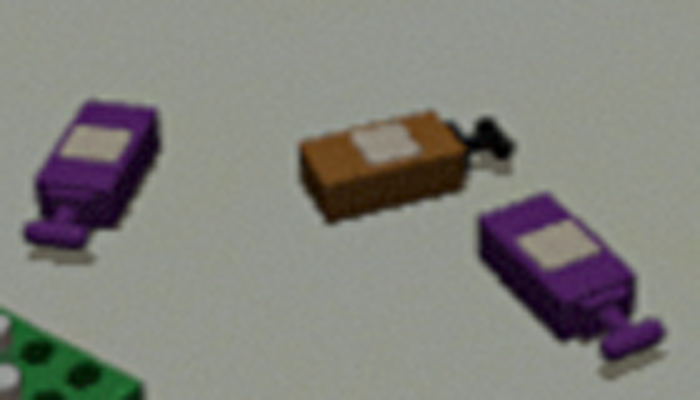

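Amber bottle with black stopper at top (315,247) / scene (258,172) is the target. The look-alikes are purple bottles at top (268,255) and (343,198), the amber jar at (241,192) and the brown box at (15,213). The crop confirms amber plus black T. Next, a close look at the slot from two opposite tool yaws, which cancels wrist-camera bias, then at the bottle.

```bash
cat >> h.py <<'E'
def ori(deg):
    t=np.radians(deg); c,s=np.cos(t),np.sin(t)
    return Ro.from_matrix(np.array([[c,s,0],[s,-c,0],[0,0,-1.]])).as_rotvec()
E
python3 - <<'E'
from plant import *
from h import *
print(np.degrees(np.arctan2(*Ro.from_rotvec(read_orientation()).as_matrix()[[1,0],0])))
for d in (92.5,-87.5,72.5,-107.5,112.5,-67.5,2.5): print(d,inverse_kinematics([.5615,.216,.26],ori(d)))
for d in (76.5,-103.5): print(d,inverse_kinematics([.414,-.192,.2],ori(d)),inverse_kinematics([.414,-.192,.013],ori(d)))
E
```

```text
68.2994789555636
92.5 [-0.55241632  0.3406071   0.17199476  1.62940258 -0.06195419  1.1769174
  1.24810727]
-87.5 [-0.90801147  0.39241729  0.64641697  1.64152503 -0.25053255  1.19199955
 -1.73196895]
72.5 [-0.5710941   0.34149776  0.19607121  1.63007532 -0.07071174  1.17696622
  0.9064554 ]
-107.5 [-0.94498246  0.40373062  0.69940646  1.64266963 -0.275207    1.19621647
 -2.05980374]
112.5 [-0.50657164  0.33909371  0.11305297  1.62774171 -0.04064559  1.17705397
  1.57919016]
-67.5 [-0.86409408  0.38095037  0.58485591  1.64013044 -0.22313255  1.18793797
 -1.40649353]
2.5 [-0.74508284  0.3583278   0.4234893   1.63618353 -0.15646331  1.18074644
 -0.24209793]
76.5 [-0.54660627  0.21244332  1.03239978  2.057841   -0.21901766  0.98479022
  1.93339071] [-0.04361216  0.49815195  0.48769526  2.17563963 -0.43438008  0.56096915
  2.1019274 ]
-103.5 [-0.6089899   0.23956808  1.11578039  2.05886345 -0.25757217  0.99126462
 -1.16789405] [-0.16855209  0.53967637  0.64368024  2.17920068 -0.58165112  0.59597342
 -0.90471269]
```

Run:
```python
from plant import *
from h import *
reach([.5615,.216,.26],ori(92.5)); f=grab_frame("wrist"); pickle.dump(f,open("wA.pkl","wb"));cv2.imwrite("pics/wA.png",f["frame"]);print(read_time(),read_ee_pos())
reach([.5615,.216,.26],ori(-87.5)); f=grab_frame("wrist"); pickle.dump(f,open("wB.pkl","wb"));cv2.imwrite("pics/wB.png",f["frame"]);print(read_time(),read_ee_pos())
t=grab_frame("top"); pickle.dump(t,open("top1.pkl","wb"))
for n in "AB":
    f=pickle.load(open(f"w{n}.pkl","rb")); print(n,proj(f,[.5615,.216,.13]),proj(f,[[.56+sx*.055,.216+sy*.075,.13] for sx in(-1,1) for sy in(-1,1)]))
```

```text
2.0 [0.56105886 0.21709625 0.25985705]
2.3 [0.56142114 0.21627274 0.25998171]
A [[254.86055868 189.3034121 ]] [[175.24311191 125.60374877]
 [339.35169094 133.01421577]
 [177.3468214  238.11193027]
 [327.37382876 244.31216642]]
B [[255.64571333 188.99787678]] [[176.03246055 125.34094641]
 [340.14085818 132.64135558]
 [178.1494183  237.85389149]
 [328.16372001 243.97411299]]
```

View pics/wA.png

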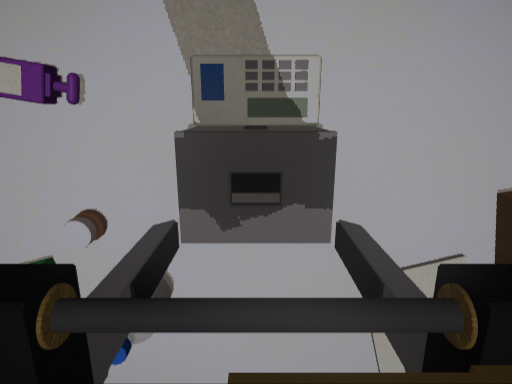

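View pics/wB.png

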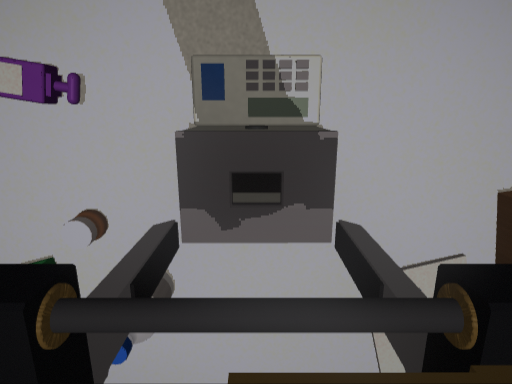

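Run:
```python
from plant import *
from h import *
print(ori(92.5),ori(-87.5),read_orientation(),read_q(),Ro.from_rotvec(read_orientation()).as_matrix()[:,0])
for n in "AB":
    f=pickle.load(open(f"w{n}.pkl","rb"));R=cv2.Rodrigues(np.array(f["rvec"]))[0];print(-R.T@np.array(f["tvec"]).ravel())
```

```text
[2.17245234 2.26937332 0.        ] [ 2.26937332 -2.17245234  0.        ] [-2.17219561e+00 -2.26959272e+00  8.03349801e-05] [-0.55267689  0.34066234  0.17194137  1.62941971 -0.06194172  1.17689709
  1.24800721] [-4.38338313e-02  9.99038835e-01 -2.16195525e-05]
[0.48740837 0.21428228 0.42735588]
[0.48765229 0.21366565 0.42742725]
```

Run:
```python
from plant import *
from h import *
q=inverse_kinematics([.5615,.216,.26],ori(-87.5)); print(q)
movej(q); hold(.2); f=grab_frame("wrist"); pickle.dump(f,open("wB.pkl","wb"));cv2.imwrite("pics/wB2.png",f["frame"]);print(read_time(),read_ee_pos())
```

```text
[-0.55241632  0.3406071   0.17199476  1.62940258 -0.06195419  1.1769174
  1.24810727]
2.85 [0.56151152 0.21598236 0.25999753]
```

View pics/wB2.png

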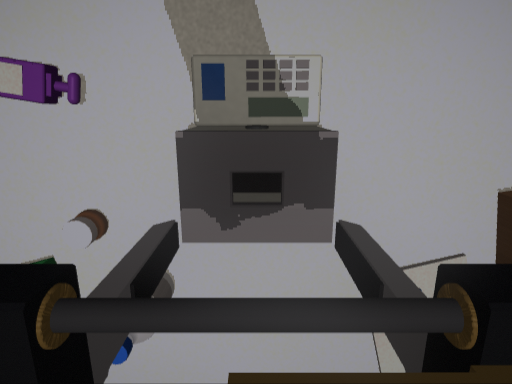

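```bash
cp wB.pkl wA.pkl
python3 - <<'E'
from plant import *
from h import *
q=np.array(read_q()); q[6]-=np.pi
movej(q); hold(.2); f=grab_frame("wrist"); pickle.dump(f,open("wB.pkl","wb"));cv2.imwrite("pics/wB3.png",f["frame"]);print(read_time(),read_ee_pos(),read_orientation())
for n in "AB":
    f=pickle.load(open(f"w{n}.pkl","rb")); w=cloud(f)
    m=(w[...,2]>0.123)&(w[...,2]<.137)&(abs(w[...,0]-.56)<.08)&(abs(w[...,1]-.216)<.1)
    p=w[m]; print(n,np.median(p[:,2]),cv2.minAreaRect(p[:,:2].astype(np.float32)*1000))
    # slot hole: pixels well below top, inside
    h=(w[...,2]<0.117)&(abs(w[...,0]-.56)<.04)&(abs(w[...,1]-.216)<.05)
    print(h.sum())
E
```

```text
5.8583 [0.56153552 0.21596226 0.26001946] [-2.26939634e+00  2.17237658e+00 -9.27238354e-05]
A 0.12927112055530418 ((562.2783813476562, 216.5985565185547), (110.09544372558594, 150.49014282226562), 2.5208773612976074)
1428
B 0.12935106463313217 ((561.416259765625, 216.4241943359375), (109.83514404296875, 150.38011169433594), 2.471855878829956)
1391
```

View pics/wB3.png

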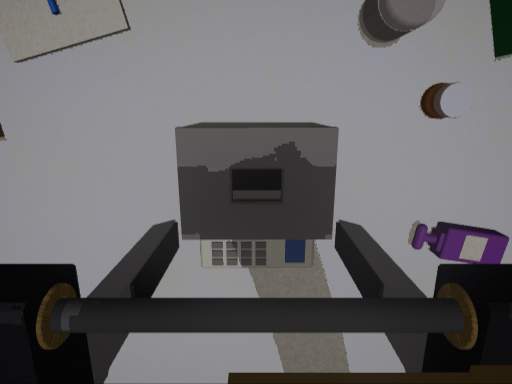

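Run:
```python
from h import *
out=[]
for n in "AB":
    f=pickle.load(open(f"w{n}.pkl","rb"))
    y=np.radians(2.5); ex=np.array([np.cos(y),np.sin(y)]); ey=np.array([-ex[1],ex[0]])
    a=np.arange(-40,40,.25)/1000
    X=np.array([.56185,.21651])+a[:,None,None]*ex+a[None,:,None]*ey
    P=np.concatenate([X,np.full(X.shape[:2]+(1,),.13)],-1)
    uv=proj(f,P.reshape(-1,3)).reshape(len(a),len(a),2).astype(np.float32)
    g=cv2.remap(f["frame"],uv[...,0],uv[...,1],cv2.INTER_CUBIC); out.append(g)
    gr=cv2.cvtColor(g,cv2.COLOR_BGR2GRAY).astype(float)
    ry=gr[120:140,:].mean(0); rx=gr[:,140:180].mean(1)
    for nm,r in(("y",ry),("x",rx)):
        d=np.gradient(cv2.GaussianBlur(r[None],(0,0),2)[0]); k=[i for i in range(2,len(d)-2) if abs(d[i])==abs(d[i-2:i+3]).max() and abs(d[i])>.5]
        print(n,nm,[(round(a[i]*1000,1),round(d[i],1)) for i in k])
cv2.imwrite("pics/rect.png",np.hstack(out))
```

```text
A y [(np.float64(-26.0), np.float64(-1.0)), (np.float64(-23.8), np.float64(-3.3)), (np.float64(23.5), np.float64(3.3)), (np.float64(25.8), np.float64(1.2))]
A x [(np.float64(-16.8), np.float64(-2.8)), (np.float64(3.0), np.float64(4.6)), (np.float64(12.2), np.float64(-3.3)), (np.float64(15.2), np.float64(1.6)), (np.float64(27.8), np.float64(3.5))]
B y [(np.float64(-26.0), np.float64(-1.5)), (np.float64(-24.5), np.float64(-1.8)), (np.float64(-23.0), np.float64(3.4)), (np.float64(22.8), np.float64(-3.5)), (np.float64(24.2), np.float64(1.4)), (np.float64(26.0), np.float64(1.7))]
B x [(np.float64(-17.8), np.float64(-1.1)), (np.float64(-15.0), np.float64(-1.7)), (np.float64(-12.2), np.float64(3.2)), (np.float64(-3.8), np.float64(-4.1)), (np.float64(16.5), np.float64(2.5)), (np.float64(27.8), np.float64(4.3))]
```

View pics/rect.png

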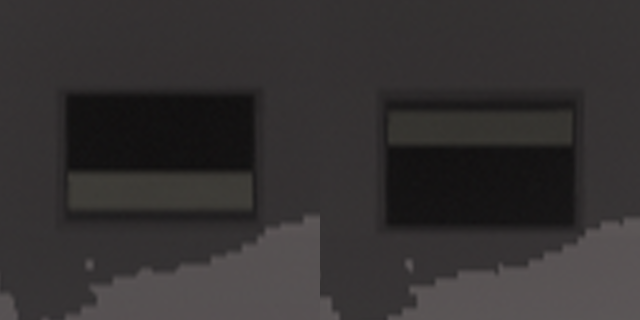

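Run:
```python
from plant import *
from h import *
reach([.43,-.196,.2],ori(76.3)); hold(.2); f=grab_frame("wrist"); pickle.dump(f,open("wC.pkl","wb"));cv2.imwrite("pics/wC.png",f["frame"]);print(read_time(),read_ee_pos(),read_orientation(),read_q())
w=cloud(f)
m=(w[...,2]>0.018)&(w[...,2]<.05)&(abs(w[...,0]-.46)<.08)&(abs(w[...,1]+.2)<.06)
im=f["frame"].astype(int); am=m&(im[...,2]>im[...,0]+25); 
p=w[am]; print(am.sum(),cv2.minAreaRect(p[:,:2].astype(np.float32)*1000),np.median(p[:,2]))
b=(w[...,2]>0.008)&(w[...,2]<.05)&(abs(w[...,0]-.46)<.08)&(abs(w[...,1]+.2)<.06)&~am&(im.max(-1)<70)
p=w[b]; print(b.sum(),np.median(p,0),p.min(0),p.max(0))
p=p[p[:,0]<.423]; print(len(p),np.median(p,0),cv2.minAreaRect(p[:,:2].astype(np.float32)*1000),p[:,2].max())
```

```text
9.2583 [ 0.43004585 -0.19593202  0.19997861] [-2.47043222e+00 -1.94069441e+00  5.66849768e-05] [ 0.23023676  0.16178865  0.14594105  2.00263291 -0.02821631  0.97910184
  1.72179922]
2014 ((483.77252197265625, -209.75064086914062), (45.03269577026367, 83.5757064819336), 75.84144592285156) 0.0292488053563741
799 [ 0.42420006 -0.19532691  0.02018154] [ 0.4068774  -0.22169394  0.00809943] [ 0.46782577 -0.17507704  0.02857811]
379 [ 0.41529938 -0.19386981  0.01995655] ((416.8401794433594, -193.75460815429688), (36.639930725097656, 14.570261001586914), 76.13096618652344) 0.023204003942050473
```

View pics/wC.png

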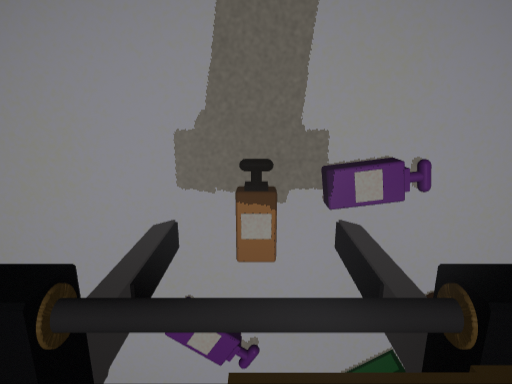

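Run:
```python
from plant import *
from h import *
o=ori(76)
command_gripper(.62)
reach([.4166,-.1934,.09],o)
print(move_linear([.4166,-.1934,.0138],o,feed=.06,contact_N=6),read_ee_pos())
command_gripper(0,5); print("gap",read_finger_gap()*94,read_ee_pos(),read_wrist_force())
move_linear([.4166,-.1934,.06],o,feed=.05); print("gap",read_finger_gap()*94,read_wrist_force())
f=grab_frame("wrist");cv2.imwrite("pics/wD.png",f["frame"]); f=grab_frame("scene");cv2.imwrite("pics/sD.png",cv2.resize(f["frame"][100:240,150:350],None,fx=3,fy=3));print(read_time())
```

```text
False [ 0.41682968 -0.19347454  0.01411696]
gap 37.22148680369746 [ 0.41666719 -0.19338612  0.01386104] [-0.57010729  0.28911454  1.78383728]
gap 36.99182036601258 [-0.41337352 -0.19779837 -0.77619048]
13.5583
```

View pics/wD.png

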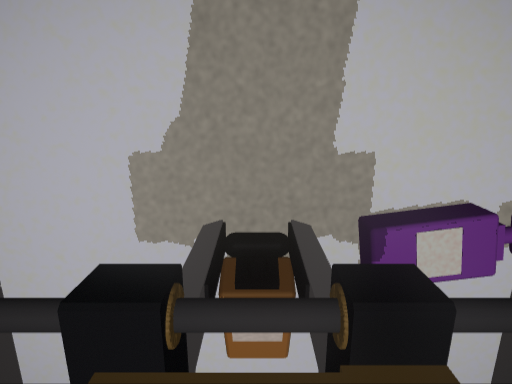

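View pics/sD.png

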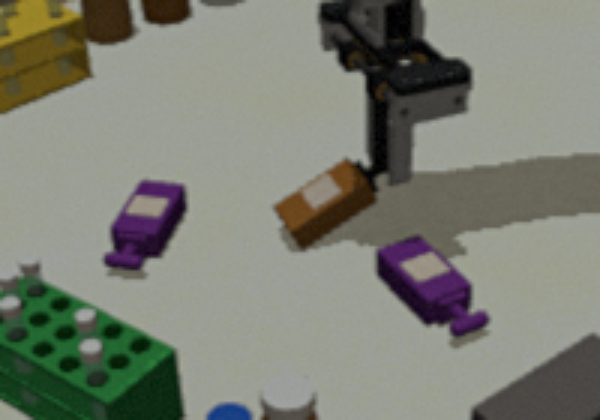

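Run:
```python
from plant import *
from h import *
o=ori(76)
move_linear([.4166,-.1934,.145],o,feed=.06); hold(.6); print("gap",read_finger_gap()*94,read_wrist_force())
f=grab_frame("wrist");pickle.dump(f,open("wE.pkl","wb"));cv2.imwrite("pics/wE.png",f["frame"]); f=grab_frame("scene");pickle.dump(f,open("sE.pkl","wb"));cv2.imwrite("pics/sE.png",cv2.resize(f["frame"][80:220,180:330],None,fx=4,fy=4));print(read_time())
```

```text
gap 37.06124517709318 [ 0.50399587  0.03916787 -1.94173209]
15.825
```

View pics/wE.png

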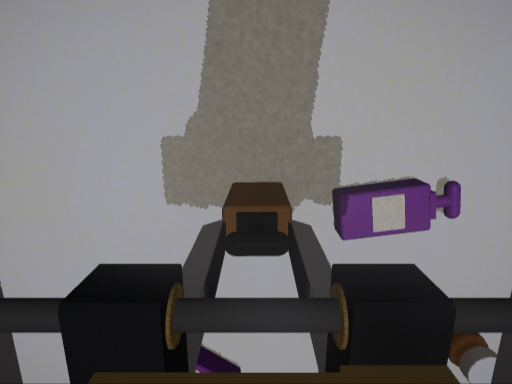

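View pics/sE.png

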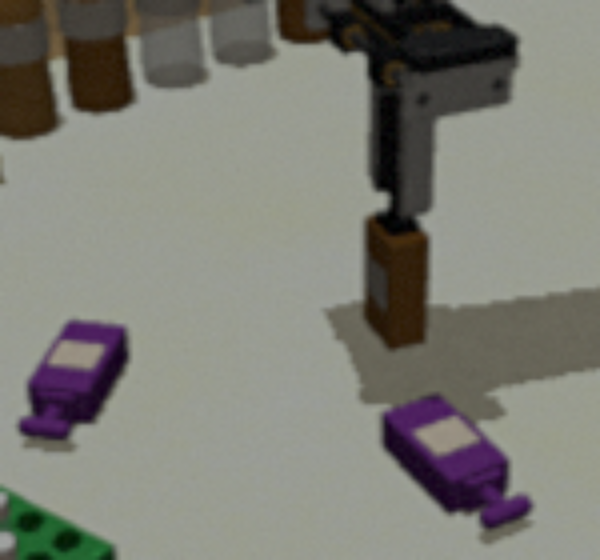

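Run:
```python
from plant import *
from h import *
o=ori(92.5)
move_linear([.4166,-.1934,.1452],o,feed=.06); 
move_linear([.4166,-.1934,.119],o,feed=.04); hold(.3)
print(move_linear([.4166,-.1934,.106],o,feed=.02,contact_N=1.5),read_ee_pos(),read_wrist_force())
hold(.3); print(read_ee_pos(),read_wrist_force())
f=grab_frame("scene");cv2.imwrite("pics/sF.png",cv2.resize(f["frame"][80:220,180:330],None,fx=4,fy=4));print(read_time())
f=grab_frame("wrist");cv2.imwrite("pics/wF.png",f["frame"])
```

```text
True [ 0.41627864 -0.19321731  0.11257034] [-0.0812133   0.08046427 -1.87891697]
[ 0.41627688 -0.19325612  0.11291558] [-0.02022207 -0.99034296 -1.32663308]
18.1333
```

View pics/sF.png

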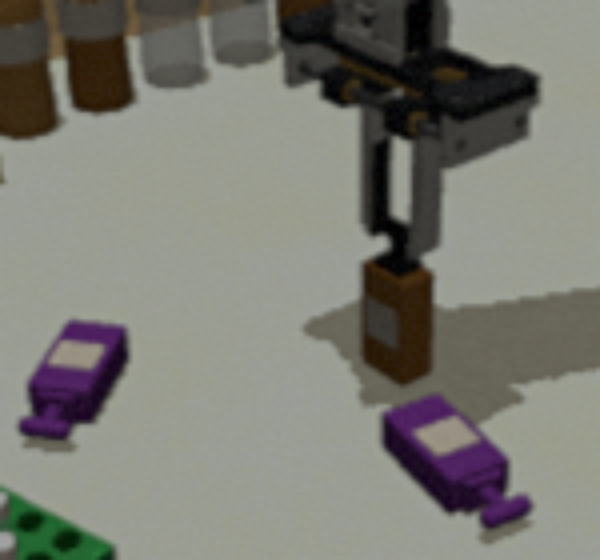

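View pics/wF.png

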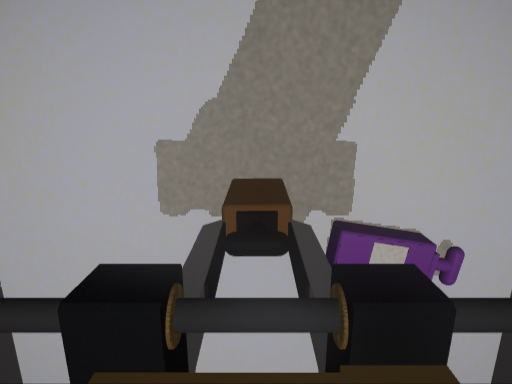

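Run:
```python
from plant import *
from h import *
o=ori(92.5)
hold(.3); print(read_wrist_force()[2])
for z in (.112,.1112,.1104,.1098):
    move_linear([.4166,-.1934,z],o,feed=.02); hold(.15); F=read_wrist_force(); print(z,read_ee_pos()[2],F)
    if F[2]>-0.2: break
print(read_time())
```

```text
-1.9295317448812217
0.112 0.11208265829717877 [-0.99228061  0.92090941  3.51178861]
18.8833
```

Run:
```python
from plant import *
from h import *
o=ori(92.5)
command_gripper(.46); hold(.2); command_gripper(.65); hold(.2)
print(read_ee_pos(),read_wrist_force())
move_linear([.4166,-.1934,.23],o,feed=.12); hold(.2)
f=grab_frame("wrist");pickle.dump(f,open("wG.pkl","wb"));cv2.imwrite("pics/wG.png",f["frame"])
s=grab_frame("scene");cv2.imwrite("pics/sG.png",cv2.resize(s["frame"][80:220,180:330],None,fx=4,fy=4));print(read_time())
q=np.array(read_q()); print(q)
q[6]-=np.pi; movej(q); hold(.2)
f=grab_frame("wrist");pickle.dump(f,open("wH.pkl","wb"));cv2.imwrite("pics/wH.png",f["frame"])
print(read_time(),read_ee_pos())
```

```text
[ 0.41659018 -0.19340846  0.11199749] [-0.08523507  0.05411998  0.66860946]
21.5583
[ 0.26230962  0.10194251  0.11265867  1.9960151  -0.01318545  1.04486064
  1.99546157]
24.5667 [ 0.41649475 -0.19337587  0.22974485]
```

View pics/wG.png

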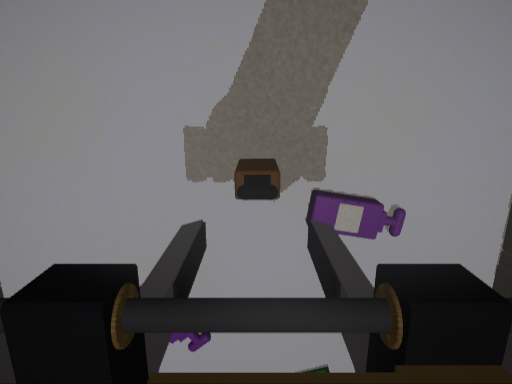

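View pics/wH.png

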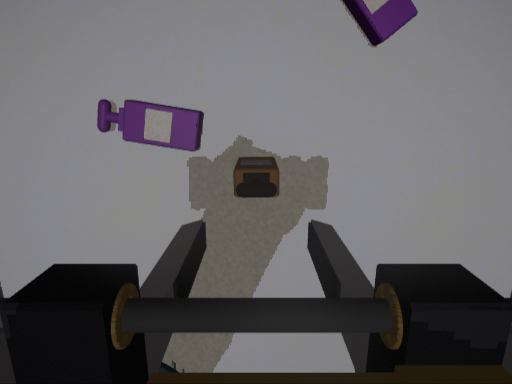

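View pics/sG.png

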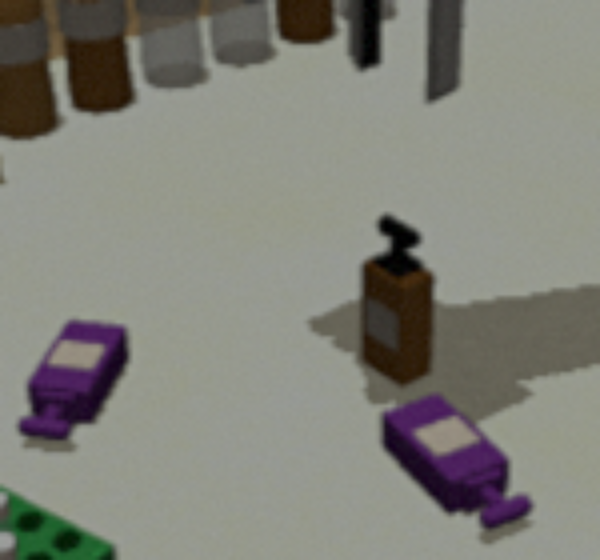

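The bottle stands freely (scene crop at about (395,300)). I'll measure the bar and body from both yaws, using the shoulder (z about 85 mm) and bar top (z about 119 mm).

Run:
```python
from h import *
for n in "GH":
    f=pickle.load(open(f"w{n}.pkl","rb")); w=cloud(f)
    near=(abs(w[...,0]-.4166)<.035)&(abs(w[...,1]+.1934)<.04)
    m=near&(w[...,2]>.08)&(w[...,2]<.098); p=w[m]
    print(n,"shoulder",m.sum(),np.median(p[:,2]),cv2.minAreaRect(p[:,:2].astype(np.float32)*1000))
    m=near&(w[...,2]>.105)&(w[...,2]<.13); p=w[m]
    r=cv2.minAreaRect(p[:,:2].astype(np.float32)*1000)
    print(n,"bar",m.sum(),np.percentile(p[:,2],[50,98]),r,p[p[:,2]>.1165].mean(0))
```

```text
G shoulder 735 0.08446207862551411 ((415.8653869628906, -192.58702087402344), (29.86896324157715, 45.26826477050781), 4.346500873565674)
G bar 567 [0.11693074 0.11912671] ((415.70574951171875, -192.4817352294922), (12.938041687011719, 36.70399475097656), 2.7714574337005615) [ 0.41609231 -0.19241132  0.11778892]
H shoulder 744 0.08454748461206943 ((416.2020568847656, -192.1840057373047), (29.665813446044922, 45.14518737792969), 3.887760639190674)
H bar 565 [0.11699084 0.1192574 ] ((416.38421630859375, -192.4329833984375), (13.073041915893555, 36.7000617980957), 2.2974650859832764) [ 0.41625238 -0.19261731  0.11773397]
```

Run:
```python
from plant import *
from h import *
o=ori(-87.5); B=[.4161,-.19245]
move_linear(B+[.135],o,feed=.12); 
print(move_linear(B+[.1055],o,feed=.05,contact_N=5)); hold(.15); print(read_ee_pos(),read_wrist_force())
command_gripper(0,12); hold(.2); print("gap",read_finger_gap()*94,read_ee_pos(),read_wrist_force())
move_linear(B+[.13],o,feed=.05); move_linear(B+[.27],o,feed=.12); hold(.2)
print(read_time(),read_ee_pos(),read_wrist_force(),read_finger_gap()*94)
f=grab_frame("wrist");pickle.dump(f,open("wI.pkl","wb"));cv2.imwrite("pics/wI.png",f["frame"])
s=grab_frame("scene");cv2.imwrite("pics/sI.png",cv2.resize(s["frame"][30:220,180:380],None,fx=3,fy=3))
```

```text
False
[ 0.41628526 -0.19250658  0.10576049] [0.73747868 0.77641836 0.13901948]
gap 36.80557922827614 [ 0.41616822 -0.19250186  0.10556619] [-0.31140604 -0.47151101  0.92928484]
29.275 [ 0.41593752 -0.19239639  0.26959641] [-0.07637933  0.45919921 -1.29703226] 36.65929160266369
```

View pics/wI.png

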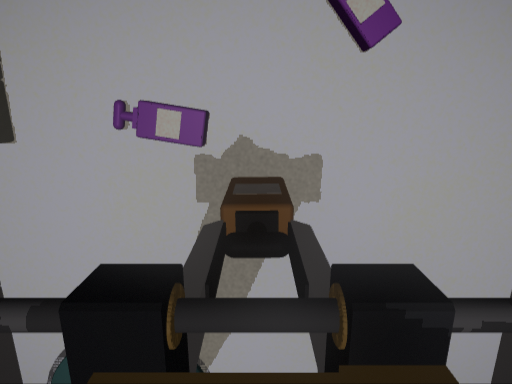

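View pics/sI.png

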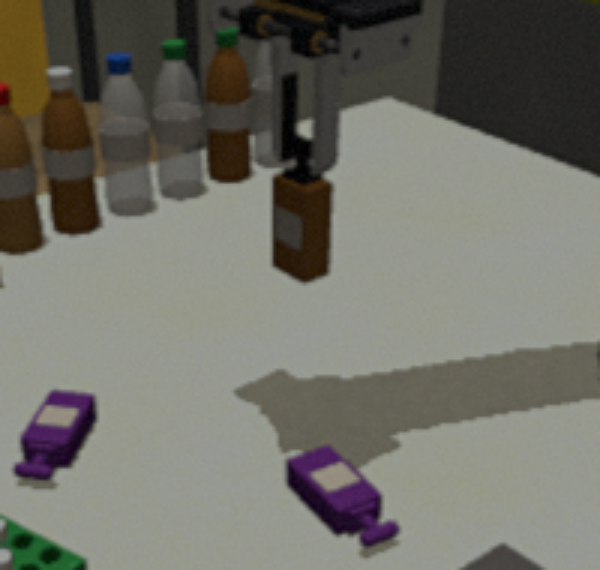

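```bash
cat > tilt.py <<'E'
from h import *
def tilt(f,c,zs):
    w=cloud(f); near=(abs(w[...,0]-c[0])<.03)&(abs(w[...,1]-c[1])<.035)
    m=near&(w[...,2]<zs-.012)&(w[...,2]>zs-.083); p=w[m]
    m2=near&(abs(w[...,2]-zs)<.006); s=w[m2]; m3=near&(w[...,2]>zs+.024)&(w[...,2]<zs+.04); b=w[m3]
    q=p.mean(0); u,S,v=np.linalg.svd(p-q,full_matrices=False); nrm=v[2]*np.sign(v[2][0])
    print("face n",len(p),nrm,"tilt deg",np.degrees(np.arcsin(nrm[2])),"yaw",np.degrees(np.arctan2(nrm[1],nrm[0])), "resid",S[2]/np.sqrt(len(p)),"zrange",p[:,2].min(),p[:,2].max())
    # side lean: y mid at high/low
    for lo,hi in((0,.3),(.3,.6),(.6,1)):
        a,bb=np.quantile(p[:,2],[lo,hi]); k=p[(p[:,2]>=a)&(p[:,2]<=bb)]; print("  z",k[:,2].mean(),"ymid",(k[:,1].min()+k[:,1].max())/2,"x",np.median(k[:,0]))
    print("shoulder",cv2.minAreaRect(s[:,:2].astype(np.float32)*1000), np.median(s[:,2]))
    if len(b)>10: print("bar",cv2.minAreaRect(b[:,:2].astype(np.float32)*1000))
E
python3 - <<'E'
from tilt import *
f=pickle.load(open("wI.pkl","rb")); tilt(f,(.416,-.1925),.2495)
E
```

```text
face n 1319 [ 0.99863085  0.05226163 -0.00226719] tilt deg -0.1299007740348097 yaw 2.9957431332158673 resid 0.00029793292779430383 zrange 0.16662439570975168 0.23739578460594304
  z 0.1815010658059255 ymid -0.19153377423633092 x 0.4307365627960653
  z 0.20665065491493645 ymid -0.19186921911968036 x 0.4309908490013947
  z 0.22733135206266142 ymid -0.19137814904897787 x 0.4308215237093333
shoulder ((420.83721923828125, -191.7471466064453), (20.71659278869629, 46.079349517822266), 2.452070474624634) 0.2487163219710247
bar ((415.5596008300781, -191.93043518066406), (18.341325759887695, 60.62870407104492), 2.5581893920898438)
```

Run:
```python
from plant import *
from h import *
o=ori(-87.7); S=[.5618,.2165]
move_linear(S+[.27],o,feed=.15); hold(.4)
print(read_time(),read_ee_pos(),read_wrist_force(),read_finger_gap()*94)
move_linear(S+[.240],o,feed=.08);hold(.3); print(read_ee_pos(),read_wrist_force())
f=grab_frame("wrist");pickle.dump(f,open("wJ.pkl","wb"));cv2.imwrite("pics/wJ.png",f["frame"])
s=grab_frame("scene");cv2.imwrite("pics/sJ.png",cv2.resize(s["frame"][100:330,260:460],None,fx=2.5,fy=2.5))
import tilt; tilt.tilt(f,S,.2195)
```

```text
32.8167 [0.56179258 0.21644858 0.26999356] [ 0.32248578  0.30218504 -2.14866446] 36.52110238192157
[0.56193811 0.21652927 0.2403384 ] [ 0.84925414 -0.01398995 -1.70830398]
face n 1284 [ 0.99878295  0.04899365 -0.0056775 ] tilt deg -0.3252983191725771 yaw 2.8082989105672485 resid 0.0003081801790581629 zrange 0.1366620982580215 0.20747251843639802
  z 0.15178232218030557 ymid 0.2167673748388429 x 0.5762959157553843
  z 0.1770256863230751 ymid 0.21692358744858337 x 0.5767033305494103
  z 0.19763360996685397 ymid 0.21765053105212284 x 0.576623553464318
shoulder ((566.9091796875, 217.04861450195312), (20.60954475402832, 46.03471755981445), 3.3567492961883545) 0.21914793297381505
bar ((561.4668579101562, 216.92410278320312), (18.621076583862305, 60.89352035522461), 2.137897253036499)
```

View pics/wJ.png

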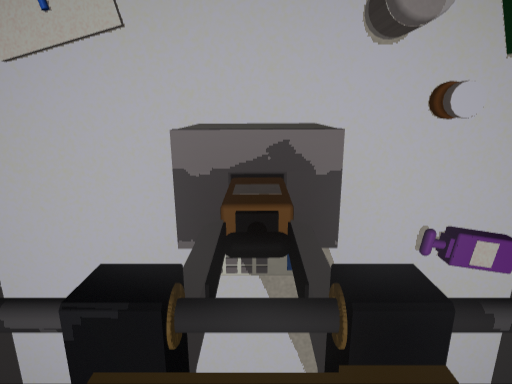

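View pics/sJ.png

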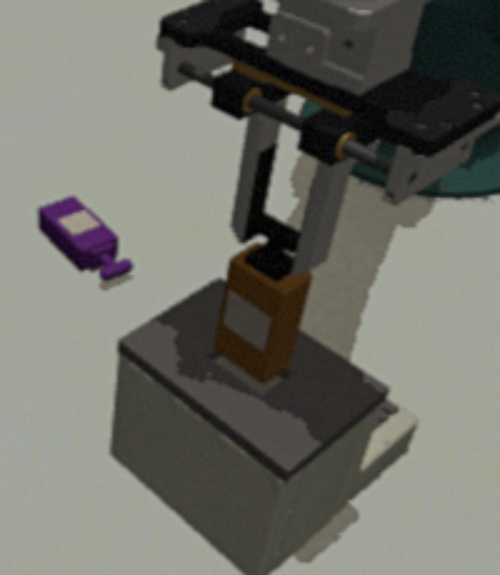

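Aligned over the slot. Lowering slowly with a contact stop.

Run:
```python
from plant import *
from h import *
o=ori(-87.7); S=[.5618,.2165]
for z in (.232,.228,.222,.215):
    c=move_linear(S+[z],o,feed=.03,contact_N=4); hold(.1); print(z,c,read_ee_pos(),read_wrist_force(),read_wrist_torque())
    if c: break
print(read_time())
```

```text
0.232 False [0.56185768 0.21650498 0.23203952] [ 0.07263269  0.56782631 -1.23688477] [-0.02351096  0.1136164  -0.01263777]
0.228 False [0.56180699 0.21652124 0.22798921] [ 0.04254687  0.0909573  -2.10019141] [-0.01191585  0.09825908  0.04394998]
0.222 False [0.56181736 0.21652587 0.22201735] [ 0.41959705 -1.05669075 -1.26329367] [ 0.02792919  0.11513895 -0.00783851]
0.215 False [0.56184311 0.21650323 0.2150454 ] [ 0.36623735  0.17955385 -1.65621861] [0.03365731 0.12131497 0.02730729]
35.575
```

Run:
```python
from plant import *
from h import *
o=ori(-87.7); S=[.5618,.2165]
for z in (.20,.185,.175):
    c=move_linear(S+[z],o,feed=.03,contact_N=4); hold(.15); print(z,c,read_ee_pos(),read_wrist_force(),read_wrist_torque(),read_finger_gap()*94)
    if c: break
hold(.4)
f=grab_frame("wrist");pickle.dump(f,open("wK.pkl","wb"));cv2.imwrite("pics/wK.png",f["frame"])
s=grab_frame("scene");cv2.imwrite("pics/sK.png",s["frame"]);cv2.imwrite("pics/sK2.png",cv2.resize(s["frame"][130:330,260:460],None,fx=2.8,fy=2.8))
w=cloud(f); near=(abs(w[...,0]-S[0])<.03)&(abs(w[...,1]-S[1])<.035)
k=near&(w[...,2]>.148)&(w[...,2]<.16); print("shoulder z",np.median(w[k][:,2]))
w=cloud(s);near=(abs(w[...,0]-S[0])<.03)&(abs(w[...,1]-S[1])<.035);k=near&(w[...,2]>.15)&(w[...,2]<.165); print("shoulder z scene",np.median(w[k][:,2]),k.sum())
print(read_time(),read_wrist_force())
```

```text
0.2 False [0.561907   0.21656117 0.20020615] [-0.18312136  0.17180764 -2.16021572] [-0.03362762  0.26166479  0.07792445] 36.45627237966252
0.185 False [0.5618846  0.2165541  0.18517275] [ 0.50690528 -0.07733351 -2.1155561 ] [0.05413787 0.16601424 0.00169239] 36.75763009869193
0.175 False [0.56188228 0.2164987  0.17513079] [ 0.49895289 -0.06948005 -2.28201377] [-0.00749982  0.13386584  0.04813425] 36.85103323869675
shoulder z 0.15385550404152298
shoulder z scene 0.1560181581428447 332
38.3083 [-0.79547567 -0.05314671 -2.29712798]
```

View pics/sK.png

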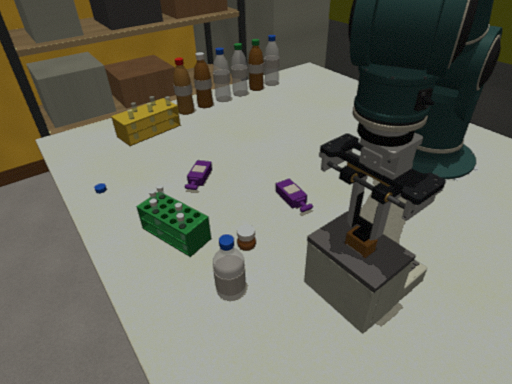

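View pics/sK2.png

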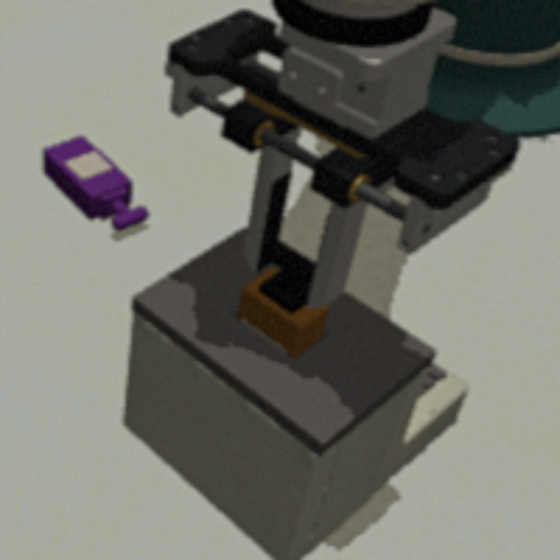

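View pics/wK.png

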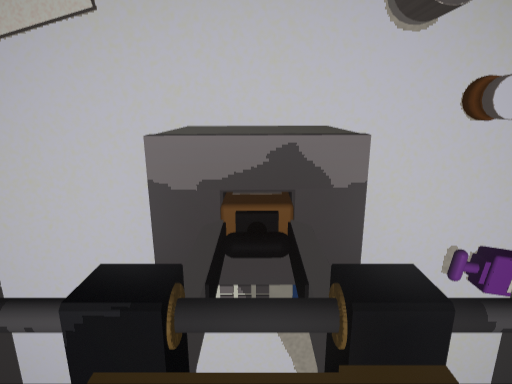

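The bottle is held upright about 60 mm inside (shoulder about 25 mm over the meter's top). The rack, flask and jar are at the same pixels as at the start.

Run:
```python
from plant import *
hold(.3); print(read_time(),read_ee_pos(),abs(read_qd()).max(),read_finger_gap()*94)
job_done()
```

```text
38.6083 [0.56180632 0.21650414 0.17500021] 0.002555744832654271 36.84608369361712
the job is handed in; nothing more can be done
```

I stood the amber bottle up on the bench and let go of it. After checking that it stood by itself, I took it again by the stopper's two ends, passed it through the meter's slot and handed the job in at 38.6 s, still holding it.

- **Standing check:** after release, the cameras showed the bottle upright on its foot with the gripper clear above it.
- **Depth:** the bottle's shoulder was 24 mm above the slot mouth by the wrist camera and 26 mm by the scene camera. That puts about 59–61 mm of it inside.
- **Upright and free:** the lean was about 0.3° at most, measured just before insertion and not again once it was in the slot. The force on the tool stayed close to the bottle's own weight all the way down, and no contact stop tripped.
- **Stillness and grip:** the last reading showed the arm at rest, with the jaws about 37 mm apart on the bar.
- **Other objects:** the tube rack, round bottle and jar looked unmoved in the last scene picture.

The fixed cameras disagreed by 2–3 mm on the slot's position. I used wrist views from opposite sides instead, which agreed to about 1 mm.

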